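Prime the dosing pump and hold the dosing cup mouth-up

ROBOT

A 6-joint arm with a two-finger parallel gripper is mounted at the origin on the work surface. World frame = base frame: x ahead of the robot, y to its left, z up, the work surface at z = 0. Lengths are in m, angles in rad, forces in N, time in s.
With the tool pointing down it reaches from about 0.425 to 0.95 m from the base axis. Payload 3.5 kg.
Tool frame: the origin (TCP) lies on the centre line of the jaws, within the pads' length; the fingertips stand 25 mm ahead of it and the grasp point (between the pads) lies 6 mm ahead of it (ctrl.finger_overhang is the distance from the TCP to the fingertips, in m); z points along the fingers, y is the line along which they close (so a half turn about z gives the same grasp; the last joint's range is limited). The gripper opens to 85 mm and grips with 20 to 120 N. Pads are 22 mm wide; open, the fingers measure 114 mm over their backs; the gripper's body (76 mm by 85 mm) begins 54 mm behind the grasp point. The pads swing forward as they close: fully open they stand 13 mm farther back than shut.
Start: joints at [-1.398, 0.286, 1.577, -0, 1.279, -0.15], TCP at [0.214, -0.64, 0.23] pointing down, gripper open.
Joint ranges: [-2.77, 2.77], [-0.9, 2.22], [0.21, 2.48], [-1.53, 4.67], [0.24, 2.81], [-2.84, 2.84]. Speed limits (rad/s): [2.79, 2.79, 3.14, 3.14, 3.14, 3.14].

INTERFACE

Orientations are given as a unit quaternion [x, y, z, w].
In Python, from plant import get_state, imaging, job, ctrl gives the robot as it stands.
- The arm moves only by the tool jog_arm, never from a script. Its argument "increments" is a list of rows, each an object of numbers: "dx", "dy", "dz": the shift along the world's x, y, z each as a share of 12 cm, from -1 to 1; "ax", "ay", "az": the turn, a rotation vector about the world's x, y, z each as a share of pi/2 rad, from -1 to 1; "gripper": the gripper command: -1 is shut, 1 is fully open, values between are in proportion. A call has 1 to 10 rows; each row is the pose to reach, as a shift and turn from the pose commanded when the call began; what a row does not reach only later rows make up. A row lasts 1/10 s, in which the tool goes at most 50 mm and 8.59 degrees, less where a joint would pass 70% of its speed; a pose out of reach is approached as far as the arm can. A call with a number of a shift or a turn outside -1 to 1 is refused whole. A call with a gripper value outside its range is refused whole. The fingers move at their own pace and stop on an object; "force" is the grip in N (left out, the last holds). Time passes only in rows, so rows that repeat a pose let the fingers close. It gives the time, the measured TCP pose, the force, the opening and the grip force at its end, in the units of the state.
- get_state(): the state, without advancing time (a new reading comes with each control period).
- imaging.read_camera(name): name is "scene" or "top" or "wrist"; returns a dict with "frame" (420x560x3 uint8, blue, green, red), "depth" (420x560 float32, m along the optical axis (not along the pixel's ray), 0 where there is no reading), "camera_matrix" (3x3 intrinsics, pixels), "extrinsics" (4x4, takes a point from camera to world coordinates); the wrist camera has in their place "mount" (4x4, takes a point from camera to tool coordinates, whose origin is the TCP and whose axes are the flange's). Camera axes: x right, y up, looking along -z (the intrinsics and any distortion apply to the point x, -y, -z); pixel columns grow to the right and rows downward; lengths in m; the calibration is good to about 2 mm. The wrist camera is an equidistant fisheye: a pixel r from the principal point sees the ray r / f radians off the axis. A picture is of the moment at which its call begins: read the wrist's pose just before it.
- job.sign_off(): hands the job in; it is judged then, once.
The state is a dict: "time": time; "qpos": joint angles; "dq": joint speeds; "joint_efforts": joint torques, N m; "eef_pos": TCP position; "tcp_rot": TCP orientation; "contact_force": force on the tool from outside, world axes, zero at the start; "wrist_torque": the same for the moment, N m; "opening": opening from 0.0 (shut) to 1.0 (fully open); "finger_force": force on a finger pad.
Only numpy, scipy, OpenCV 4.12 (cv2) and the standard library are available. Lean on these libraries where they do the work, as an engineer would, in place of code of your own. Each camera call takes 0.05 s, during which the arm holds its last target. There are 200 camera calls.

TASK

Get ready to dose disinfectant: first press the pump head on the canister all the way down to its stop and let it come fully back up. Then take the dosing cup that lies on its side on the steel rest, find which end has the hole, turn it so that the hole faces straight up, and finish while still holding it, steady, over the middle of the drip tray with the cup 15 to 25 cm above the counter. Leave the mug, bowl and jar where they stand.

Things in the scene. Friction and masses are not known exactly. Their poses are not given: they have to be found in the camera images.
- canister: White square dosing canister, 110 x 110 x 150 mm with a shoulder and a grey collar (diameter 54 mm) up to 192 mm; fixed to the counter. Origin at the centre of its underside, z up. The spring pump rises from the middle of its top. Canister and rest each stand to the left or to the right of the tray.
- plunger_top (a point): Centre of the flat top of the grey pump head: a disc of diameter 42 mm and 16 mm high whose top stands 244 mm above the counter when up; a thin spout (radius 5 mm) sticks out 63 mm sideways along the canister's -x, below the disc's top.
- plunger (a joint): Travel of the pump head straight down, in m: 0 up, 0.024 at its stop. A spring pushes it up with about 3.5 N at the top and 9.5 N at the stop; it returns by itself when released.
- rest: Fixed steel drying rest. Origin at the centre of its underside: foot 100 (x) x 90 (y) x 8 mm, and two rails along its x, 36 mm wide over all and 72 mm long, their tops 35 mm above the counter. Beside the rails there is free room for fingers above the foot.
- cup: Dosing cup, thick white plastic: a straight plain cylinder, outside diameter 48 mm, length 70 mm, about 0.09 kg, outside alike at both ends; one end has a blind hole of diameter 36 mm, 54 mm deep, the other is a closed flat bottom. Origin on its axis at mid-length; its own x axis runs along the cylinder and points out of the hole. It starts lying level on the rest's rails, its axis along them, 56 mm above the counter; the hole may face any way round.
- cup_mouth (a point): Centre of the cup's open end, 35 mm from its origin along its x axis.
- tray: Fixed steel drip tray, 150 x 150 mm, rim 14 mm high. Origin at the centre of its underside.
- mug: White mug, radius 38 mm, 80 mm high, handle on one side; bystander. Origin at the centre of its underside.
- bowl: White bowl, radius 50 mm, 45 mm high; bystander. Origin at the centre of its underside.
- jar: Glass jar with a steel lid, radius 33 mm, 100 mm high; bystander. Origin at the centre of its underside.
Mind the look-alikes: they are no part of the job. Of the things that look like the tray, the largest one is meant.

How it is judged:
On the way, in this order (a step that is already met when the one before it is completed fails the run):
1. the pump head is pressed down to its stop (value of joint plunger above 0.0215 m), for 0.1 s.
2. the pump head is let go and has come back up (value of joint plunger below 0.003 m), for 0.1 s.
3. the cup is held in the fingers clear of the counter, hole up (angle between cup's own x axis and vertical below 0.27 rad and height (world z) of cup above 0.13 m and contact force between the fingers and cup above 1 N), for 0.2 s.
At the end, for the whole second after the job is handed in: Pump head pressed to its stop and up again (3 mm). Cup held still by the fingers alone, hole up within 15 degrees, its middle 130 to 270 mm above the counter and within 60 mm of the tray's centre seen from above. Mug, bowl and jar moved under 30 mm, not tipped (all of step 3 and height (world z) of cup below 0.27 m and horizontal distance between cup and tray below 0.06 m and linear speed of cup below 0.03 m/s and contact force between cup and tray below 0.2 N and contact force between cup and canister below 0.2 N and contact force between cup and rest below 0.2 N and contact force between cup and mug below 0.2 N and contact force between cup and bowl below 0.2 N and contact force between cup and jar below 0.2 N and value of joint plunger below 0.003 m); the arm keeps its last pose, push and grip.
It fails at once if the mug is pushed away or tipped (distance of mug from where it was at the start of the episode above 0.03 m or angle between mug's own z axis and vertical above 0.3 rad).
It fails at once if the bowl is pushed away or tipped (distance of bowl from where it was at the start of the episode above 0.03 m or angle between bowl's own z axis and vertical above 0.3 rad).
It fails at once if the jar is pushed away or tipped (distance of jar from where it was at the start of the episode above 0.03 m or angle between jar's own z axis and vertical above 0.3 rad).
It also fails if it takes over 45 s, if anything falls off the work surface, if the arm or the gripper's body presses on something with over 40 N, if the wrist force passes 120 N, or if a joint passes its speed limit or range.

## Working session

There is one attempt and no reset: what is moved stays moved. The work goes in short steps, Python scripts to look and compute and a tool call to move; the robot and the scene stay as the last step left them, time stands still between calls to the robot, and variables do not carry over. Pictures are saved under pics/ and viewed, at most 10 in all, crops included, and the job is handed in when it is done.

Besides the shell and the picture viewer there is one more tool, called after "Call:" by a JSON object that holds its "name" and its "arguments". jog_arm: Moves the arm, as the interface text tells. Shift numbers are shares of 12 cm and turn numbers shares of pi/2 rad, none past 1 either way. Its arguments: {"type":"object","properties":{"increments":{"type":"array"},"force":{"type":"number"}},"required":["increments"]}

```bash
mkdir -p pics; ls; cat > h.py <<'E'
import numpy as np,cv2
from plant import get_state, imaging, job, ctrl
def cam(n):
    c=imaging.read_camera(n); return c
def cloud(c):
    K=np.array(c["camera_matrix"]);T=np.array(c["extrinsics"]);d=c["depth"]
    v,u=np.mgrid[:d.shape[0],:d.shape[1]]
    p=np.stack([(u-K[0,2])/K[0,0]*d,-(v-K[1,2])/K[1,1]*d,-d],-1)
    return p@T[:3,:3].T+T[:3,3]
E
python3 - <<'E'
from h import *
s=get_state();print(s)
for n in("scene","top"):
    c=cam(n);cv2.imwrite(f"pics/{n}0.png",c["frame"]);np.savez(f"{n}0.npz",**c);print(c["camera_matrix"],c["extrinsics"])
E
```

```text
pics
{'time': 0.0, 'qpos': array([-1.39799557e+00,  2.87215225e-01,  1.57817032e+00,  1.14087121e-06,
        1.27854292e+00, -1.50009490e-01]), 'dq': array([-0.0003657 ,  0.00099365, -0.00057335,  0.00065355, -0.00104481,
       -0.00092407]), 'joint_efforts': array([-1.56739516e-04, -4.05975902e+01, -2.92627627e+01, -1.37523662e-04,
        5.85548580e-03,  9.24501734e-06]), 'eef_pos': array([ 0.21404261, -0.6394864 ,  0.22871772]), 'tcp_rot': array([ 9.87001801e-01,  1.60704951e-01, -1.27626978e-05, -1.16783457e-03]), 'contact_force': array([-0.68744444, -0.10630078, -0.18411897]), 'wrist_torque': array([ 0.03086064, -0.04508426, -0.03387126]), 'finger_force': 0.0, 'opening': 0.999989387654911}
[[463.07542072   0.         277.40766396]
 [  0.         463.07542072 217.33403095]
 [  0.           0.           1.        ]] [[ 0.10622965 -0.67703887  0.72824009  1.32928312]
 [ 0.99433408  0.06947832 -0.08045181 -0.07602306]
 [ 0.0038721   0.73266031  0.68058348  0.8960912 ]
 [ 0.          0.          0.          1.        ]]
[[477.5686902    0.         272.41686864]
 [  0.         477.5686902  208.17998187]
 [  0.           0.           1.        ]] [[-0.0209048   0.9977559  -0.06360943  0.48452113]
 [-0.99977516 -0.02063621  0.00487667  0.01803168]
 [ 0.00355307  0.06369707  0.99796295  1.25609686]
 [ 0.          0.          0.          1.        ]]
```

View pics/scene0.png

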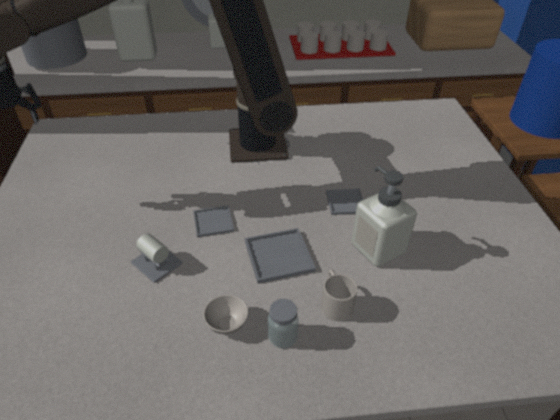

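View pics/top0.png

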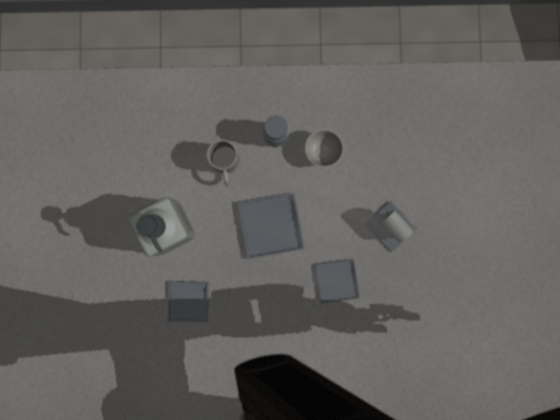

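The top view shows the tray at (269,225), pump head at (151,226) and cup on the rest at (394,224). The mug (223,155), jar (276,130) and bowl (324,148) are farther from the robot. In the scene view the pump head is at (392,182), the cup at (153,249) and the tray at (281,255).

```bash
python3 - <<'E'
from h import *
for n in("top","scene"):
    c=dict(np.load(f"{n}0.npz"));P=cloud(c);z=P[...,2];ok=c["depth"]>0
    def reg(nm,c0,r,lo,hi):
        m=ok&(z>lo)&(z<hi)&(np.hypot(P[...,0]-c0[0],P[...,1]-c0[1])<r);q=P[m]
        if len(q)<8: print(n,nm,len(q));return
        (cx,cy),(w,h),a=cv2.minAreaRect(q[:,:2].astype(np.float32))
        print(n,nm,len(q),"med",np.median(q,0).round(4),"rect",np.round([cx,cy,w,h,a],4),"z95",np.percentile(q[:,2],95).round(4))
    u={"top":dict(p=(151,222),c=(394,224),t=(269,225)),"scene":dict(p=(394,178),c=(153,245),t=(281,255))}[n]
    for k,(a,b) in u.items(): print(n,k,P[b,a].round(4))
    pp=P[u['p'][1],u['p'][0]];cc=P[u['c'][1],u['c'][0]]
    reg("pump",pp,.1,.235,.26);reg("pump+spout",pp,.12,.215,.26);reg("canbody",pp,.12,.12,.158)
    reg("cup",cc,.08,.06,.1);reg("cupall",cc,.08,.042,.1);reg("foot",cc,.09,.004,.02)
    # tray by colour
    hsv=cv2.cvtColor(c["frame"],cv2.COLOR_BGR2HSV).astype(int);B,G,R=[c["frame"][...,i].astype(int) for i in range(3)]
    m=((B-R)>6).astype(np.uint8);k,l,s,ce=cv2.connectedComponentsWithStats(m)
    for i in range(1,k):
        if s[i,4]>300:
            q=P[(l==i)&ok&(z<.02)]
            if len(q)>100:
              print(n,"blue",s[i],ce[i].round(),np.round(np.hstack([np.r_[cv2.minAreaRect(q[:,:2].astype(np.float32))[0]],cv2.minAreaRect(q[:,:2].astype(np.float32))[1]]),3))
E
```

```text
top p [0.5251 0.2713 0.242 ]
top c [ 0.5143 -0.287   0.0782]
top t [0.5202 0.0218 0.0092]
top pump 391 med [0.5144 0.2774 0.2441] rect [5.05900e-01 2.70300e-01 7.35000e-02 4.14000e-02 4.62613e+01] z95 0.2475
top pump+spout 419 med [0.5125 0.2763 0.2439] rect [5.03300e-01 2.68900e-01 7.95000e-02 4.16000e-02 4.32578e+01] z95 0.2474
top canbody 1391 med [0.5183 0.265  0.1494] rect [ 0.518   0.2813  0.1097  0.1113 26.2092] z95 0.1564
top cup 538 med [ 0.5075 -0.2948  0.076 ] rect [ 0.509  -0.2973  0.07    0.0475 41.2956] z95 0.0816
top cupall 574 med [ 0.5088 -0.2939  0.0756] rect [ 0.5089 -0.2971  0.0701  0.0479 41.2956] z95 0.0815
top foot 938 med [ 0.5119 -0.2791  0.0077] rect [ 0.5155 -0.2865  0.1702  0.1718 68.3285] z95 0.0125
top blue [ 240  197   54   32 1052] [267. 212.] [0.553 0.028 0.079 0.136]
top blue [243 224  54  32 782] [264. 242.] [0.489 0.021 0.083 0.131]
top blue [317 262  35  16 341] [335. 269.] [ 0.401 -0.145  0.089  0.04 ]
top blue [169 282  37  18 534] [187. 290.] [0.355 0.238 0.092 0.043]
scene p [0.5296 0.2787 0.2456]
scene c [ 0.5222 -0.291   0.0788]
scene t [0.5
[... 234 characters left out ...]
med [0.5507 0.2622 0.1466] rect [ 0.5206  0.2805  0.1104  0.1106 26.7573] z95 0.1557
scene cup 455 med [ 0.5191 -0.2981  0.0742] rect [ 0.5112 -0.2978  0.0724  0.0468 40.4665] z95 0.0799
scene cupall 577 med [ 0.5235 -0.2947  0.0719] rect [ 0.5111 -0.2977  0.0725  0.0479 41.2463] z95 0.0796
scene foot 695 med [ 0.5281 -0.2966  0.008 ] rect [ 0.5241 -0.2925  0.1217  0.1504 30.7633] z95 0.0124
scene blue [ 494    0   66  139 6255] [536.  64.] [-0.757  1.391  0.246  1.296]
scene blue [532 158  28  16 357] [547. 166.] [-0.254  1.362  0.109  0.617]
scene blue [196 209  37  27 404] [214. 221.] [ 0.371 -0.151  0.103  0.098]
scene blue [ 250  232   65   49 1114] [282. 255.] [0.52  0.023 0.148 0.134]
```

```bash
python3 - <<'E'
from h import *
c=dict(np.load("scene0.npz"))["frame"][225:285,115:195];t=dict(np.load("top0.npz"))["frame"][194:254,355:435]
f=lambda a:cv2.normalize(cv2.resize(a,(400,300),interpolation=cv2.INTER_CUBIC),None,0,255,cv2.NORM_MINMAX)
cv2.imwrite("pics/crop.png",np.hstack([f(c),f(t)]))
print([a for a in dir(ctrl) if a[0]!='_'],ctrl.finger_overhang)
E
```

```text
['Unreachable', 'finger_overhang'] 0.025
```

View pics/crop.png

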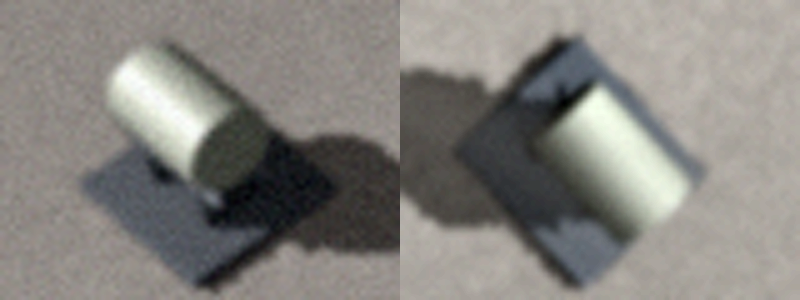

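Call:
{"name": "jog_arm", "arguments": {"increments": [{"dz": 1, "gripper": -1}, {"dz": 1, "gripper": -1}, {"dz": 1, "gripper": -1}]}}

```text
$.increments[0]: bad value
```

The left crop shows the cup's +x+y end, centred near (230,155), evenly shaded with no rim. That suggests the closed end, so I'll check it with depth.

```bash
python3 - <<'E'
from h import *
c=dict(np.load("scene0.npz"));P=cloud(c)
u=np.array([.751,.66]);s=(P[...,:2]-[.5105,-.2975])@u; n=(P[...,:2]-[.5105,-.2975])@[-.66,.751]
print((s[248:266:2,150:174:2]*1000).round().astype(int));print((P[248:266:2,150:174:2,2]*1000).round().astype(int))
E
```

```text
[[ 11  18  20  27  30  33  31  36  34 -21 -19 -11]
 [ 16  19  27  31  30  33  37  32  33  34 -12  -8]
 [ 18  24  31  33  32  35  31  35  34  32   2  -5]
 [ 23  27  34  31  33  33  33  34  30   4   7  10]
 [ 24  29  34  36  33  35  33  31  33  11  13  15]
 [ 23  30  33  31  31  32  34  36  31  36  21  22]
 [  5  28  33  31  33  34  35  28  25  39  23  26]
 [ -7  -5  34  34  33  33  24  28  27  26  28  34]
 [ -2   2  23  31  33  25  29  26  26  30  36  39]]
[[73 77 75 79 79 78 72 73 67  0 -2  2]
 [73 73 77 78 73 72 72 63 60 56 -1  0]
 [69 72 75 74 69 68 59 60 55 48  9 -4]
 [68 69 73 66 64 59 56 53 44  8  8  7]
 [64 65 67 65 58 55 50 43 40 10  9  6]
 [57 60 60 53 49 46 45 42 33 34 11  9]
 [30 52 53 47 45 43 39 27 19 31  7  7]
 [ 9  8 48 44 39 35 19 20 15  8  6  9]
 [ 9 10 30 34 33 19 19 12  7  7  9  9]]
```

Call:
{"name": "jog_arm", "arguments": {"increments": [{"dx": 0, "dy": 0, "dz": 0.99, "ax": 0, "ay": 0, "az": 0, "gripper": -1}, {"dx": 0, "dy": 0, "dz": 0.99, "ax": 0, "ay": 0, "az": 0, "gripper": -1}, {"dx": 0, "dy": 0, "dz": 0.99, "ax": 0, "ay": 0, "az": 0, "gripper": -1}], "force": 40}}

```text
time: 0.4
eef_pos: [0.2144, -0.6414, 0.3554]
tcp_rot: [0.987, 0.161, 0.0, 0.004]
contact_force: [-0.1, -0.3, 1.7]
opening: 0.509
finger_force: 0.0
```

Depth on the visible +x+y end is flat, about 33 mm from the cup's middle everywhere. That end is closed, so the hole is at the -x-y end. I'll go to the pump first.

Call:
{"name": "jog_arm", "arguments": {"increments": [{"dx": 0.635, "dy": 0.96, "dz": 0, "ax": 0, "ay": 0, "az": 0, "gripper": -1}, {"dx": 0.635, "dy": 0.96, "dz": 0, "ax": 0, "ay": 0, "az": 0, "gripper": -1}, {"dx": 0.635, "dy": 0.96, "dz": 0, "ax": 0, "ay": 0, "az": 0, "gripper": -1}]}}

```text
time: 0.7
eef_pos: [0.2913, -0.5229, 0.3485]
tcp_rot: [0.987, 0.161, 0.0, -0.001]
contact_force: [0.7, 0.8, 0.6]
opening: 0.003
finger_force: 0.0
```

Call:
{"name": "jog_arm", "arguments": {"increments": [{"dx": 0.635, "dy": 0.96, "dz": 0, "ax": 0, "ay": 0, "az": 0, "gripper": -1}, {"dx": 0.635, "dy": 0.96, "dz": 0, "ax": 0, "ay": 0, "az": 0, "gripper": -1}, {"dx": 0.635, "dy": 0.96, "dz": 0, "ax": 0, "ay": 0, "az": 0, "gripper": -1}]}}

```text
time: 1.0
eef_pos: [0.3675, -0.4071, 0.3484]
tcp_rot: [0.987, 0.161, 0.0, -0.001]
contact_force: [-1.1, -0.2, 0.9]
opening: -0.004
finger_force: 0.0
```

Call:
{"name": "jog_arm", "arguments": {"increments": [{"dx": 0.635, "dy": 0.96, "dz": 0, "ax": 0, "ay": 0, "az": 0, "gripper": -1}, {"dx": 0.635, "dy": 0.96, "dz": 0, "ax": 0, "ay": 0, "az": 0, "gripper": -1}, {"dx": 0.635, "dy": 0.96, "dz": 0, "ax": 0, "ay": 0, "az": 0, "gripper": -1}]}}

```text
time: 1.3
eef_pos: [0.4436, -0.2919, 0.3485]
tcp_rot: [0.987, 0.161, 0.0, -0.0]
contact_force: [0.3, 0.2, 0.8]
opening: -0.0
finger_force: 0.0
```

```bash
python3 - <<'E'
from h import *
s=get_state();print(*[s[k].round(4).tolist() for k in("qpos","eef_pos","tcp_rot")])
E
```

```text
[-0.7735, -0.1028, 1.7812, 0.0005, 1.4639, 0.4734] [0.4436, -0.2919, 0.3485] [0.9869, 0.1612, 0.0, -0.0004]
```

Call:
{"name": "jog_arm", "arguments": {"increments": [{"dx": 0.63, "dy": 0.96, "dz": 0, "ax": 0, "ay": 0, "az": 0, "gripper": -1}, {"dx": 0.63, "dy": 0.96, "dz": 0, "ax": 0, "ay": 0, "az": 0, "gripper": -1}, {"dx": 0.63, "dy": 0.96, "dz": 0, "ax": 0, "ay": 0, "az": 0, "gripper": -1}]}}

```text
time: 1.6
eef_pos: [0.5191, -0.1767, 0.3485]
tcp_rot: [0.987, 0.161, -0.0, -0.0]
contact_force: [-0.1, -0.1, -0.3]
opening: -0.004
finger_force: 0.0
```

Call:
{"name": "jog_arm", "arguments": {"increments": [{"dx": 0, "dy": 0.96, "dz": 0, "ax": 0, "ay": 0, "az": 0, "gripper": -1}, {"dx": 0, "dy": 0.96, "dz": 0, "ax": 0, "ay": 0, "az": 0, "gripper": -1}, {"dx": 0, "dy": 0.96, "dz": 0, "ax": 0, "ay": 0, "az": 0, "gripper": -1}]}}

```text
time: 1.9
eef_pos: [0.5179, -0.0602, 0.3485]
tcp_rot: [0.987, 0.163, -0.0, -0.001]
contact_force: [-0.2, -0.7, 0.2]
opening: 0.003
finger_force: 0.0
```

Call:
{"name": "jog_arm", "arguments": {"increments": [{"dx": 0, "dy": 0.96, "dz": 0, "ax": 0, "ay": 0, "az": 0, "gripper": -1}, {"dx": 0, "dy": 0.96, "dz": 0, "ax": 0, "ay": 0, "az": 0, "gripper": -1}, {"dx": 0, "dy": 0.96, "dz": 0, "ax": 0, "ay": 0, "az": 0, "gripper": -1}]}}

```text
time: 2.2
eef_pos: [0.5178, 0.0541, 0.3487]
tcp_rot: [0.987, 0.162, -0.0, -0.0]
contact_force: [0.1, -1.2, 0.8]
opening: 0.001
finger_force: 0.0
```

Call:
{"name": "jog_arm", "arguments": {"increments": [{"dx": 0, "dy": 0.96, "dz": 0, "ax": 0, "ay": 0, "az": 0, "gripper": -1}, {"dx": 0, "dy": 0.96, "dz": 0, "ax": 0, "ay": 0, "az": 0, "gripper": -1}, {"dx": 0, "dy": 0.96, "dz": 0, "ax": 0, "ay": 0, "az": 0, "gripper": -1}]}}

```text
time: 2.5
eef_pos: [0.5181, 0.1688, 0.3486]
tcp_rot: [0.987, 0.162, -0.0, -0.0]
contact_force: [0.8, 0.5, -1.2]
opening: -0.001
finger_force: 0.0
```

Call:
{"name": "jog_arm", "arguments": {"increments": [{"dx": 0, "dy": 0.93, "dz": 0, "ax": 0, "ay": 0, "az": 0, "gripper": -1}, {"dx": 0, "dy": 0.93, "dz": 0, "ax": 0, "ay": 0, "az": 0, "gripper": -1}, {"dx": 0, "dy": 0.93, "dz": 0, "ax": 0, "ay": 0, "az": 0, "gripper": -1}]}}

```text
time: 2.8
eef_pos: [0.5183, 0.2804, 0.3482]
tcp_rot: [0.987, 0.162, -0.0, -0.0]
contact_force: [-0.7, -0.4, -0.1]
opening: -0.001
finger_force: 0.0
```

```bash
python3 - <<'E'
from h import *
s=get_state();print(*[s[k].round(4).tolist() for k in("qpos","eef_pos","tcp_rot")])
E
```

```text
[0.3236, 0.0318, 1.6509, 0.0004, 1.4597, 1.5686] [0.5183, 0.2804, 0.3482] [0.9868, 0.1622, -0.0004, -0.0001]
```

Call:
{"name": "jog_arm", "arguments": {"increments": [{"dx": 0, "dy": 0, "dz": -0.4, "ax": 0, "ay": 0, "az": 0, "gripper": -1}, {"dx": 0, "dy": 0, "dz": -0.6, "ax": 0, "ay": 0, "az": 0, "gripper": -1}, {"dx": 0, "dy": 0, "dz": -0.66, "ax": 0, "ay": 0, "az": 0, "gripper": -1}, {"dx": 0, "dy": 0, "dz": -0.72, "ax": 0, "ay": 0, "az": 0, "gripper": -1}, {"dx": 0, "dy": 0, "dz": -0.78, "ax": 0, "ay": 0, "az": 0, "gripper": -1}, {"dx": 0, "dy": 0, "dz": -0.84, "ax": 0, "ay": 0, "az": 0, "gripper": -1}, {"dx": 0, "dy": 0, "dz": -0.87, "ax": 0, "ay": 0, "az": 0, "gripper": -1}, {"dx": 0, "dy": 0, "dz": -0.87, "ax": 0, "ay": 0, "az": 0, "gripper": -1}]}}

```text
time: 3.6
eef_pos: [0.5183, 0.2778, 0.2444]
tcp_rot: [0.987, 0.161, -0.0, 0.0]
contact_force: [-1.5, 0.0, -0.1]
opening: 0.002
finger_force: 0.0
```

```bash
python3 - <<'E'
from h import *
c=cam("scene");s=get_state();print(s["contact_force"],s["eef_pos"],s["wrist_torque"])
cv2.imwrite("pics/p1.png",cv2.resize(c["frame"][80:280,300:500],(600,600),interpolation=cv2.INTER_CUBIC))
E
```

```text
[ 0.44967707 -0.45766598 -0.73060099] [0.51846919 0.27787326 0.2447757 ] [0.02517448 0.02050682 0.00410018]
```

View pics/p1.png

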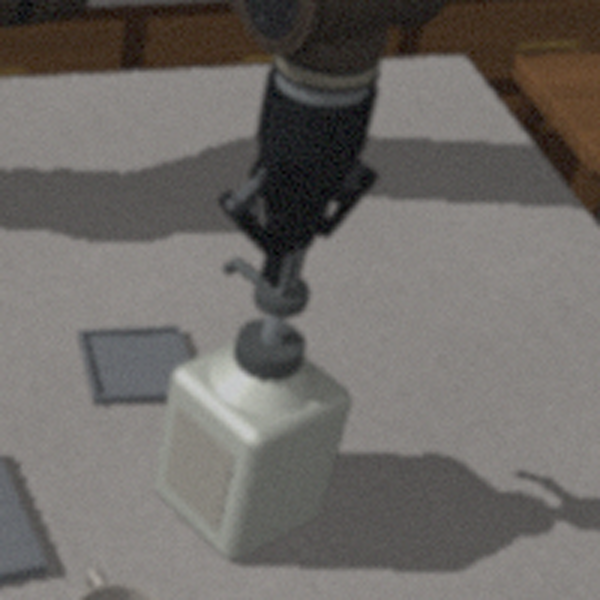

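The pump head, at about (282,295) in the crop, is still up. The fingertips appear just behind it, on the spout side. I'll measure the disc against the fingers.

```bash
python3 - <<'E'
from h import *
for n in("top","scene"):
    c0=dict(np.load(f"{n}0.npz"));P=cloud(c0);m=(c0["depth"]>0)&(abs(P[...,2]-.244)<.008)&(np.hypot(P[...,0]-.52,P[...,1]-.28)<.1);q=P[m]
    # disc: erode mask to drop spout, circle
    mm=cv2.morphologyEx(m.astype(np.uint8),cv2.MORPH_OPEN,cv2.getStructuringElement(2,(9,9) if n=="top" else (7,5)))
    q=P[(mm>0)&m];print(n,len(q),cv2.minEnclosingCircle(q[:,:2].astype(np.float32)),q.mean(0))
    v,u=np.where(mm);print("px",u.min(),u.max(),v.min(),v.max())
c=cam("scene");P=cloud(c);K=c["camera_matrix"]
T=np.linalg.inv(c["extrinsics"])
for p in([.519,.281,.244],[.5185,.2778,.2195],[.5185,.2778,.244]):
    x=T[:3,:3]@p+T[:3,3];print("proj",p,K[0,0]*x[0]/-x[2]+K[0,2],K[1,2]-K[1,1]*x[1]/-x[2])
for v in range(164,188,2): print(v,[tuple((P[v,u]*1000).astype(int).tolist()) for u in range(386,404,4)])
E
```

```text
top 317 ((0.5174501538276672, 0.2816721796989441), 0.02148030698299408) [0.51758595 0.28118232 0.24439067]
px 136 156 216 235
scene 175 ((0.518896758556366, 0.2786300778388977), 0.022331036627292633) [0.52193061 0.28015038 0.2430706 ]
px 385 401 171 183
proj [0.519, 0.281, 0.244] 393.50230341270526 175.65610165494206
proj [0.5185, 0.2778, 0.2195] 390.26884626573724 183.95514149478643
proj [0.5185, 0.2778, 0.244] 392.08101105159795 175.60965617282932
164 [(153, 407, 0), (536, 259, 291), (533, 269, 288), (1329, -76, 896), (162, 458, 2)]
166 [(163, 405, 0), (521, 266, 273), (527, 273, 278), (529, 282, 278), (168, 456, 0)]
168 [(176, 401, 1), (524, 266, 270), (526, 274, 271), (526, 284, 271), (177, 454, -1)]
170 [(187, 397, 2), (524, 267, 265), (531, 273, 270), (527, 284, 266), (193, 448, 3)]
172 [(494, 271, 236), (529, 266, 263), (529, 275, 262), (528, 285, 261), (199, 447, 0)]
174 [(510, 265, 243), (529, 267, 257), (531, 275, 258), (528, 286, 255), (211, 443, 1)]
176 [(517, 264, 242), (518, 273, 243), (529, 277, 251), (524, 289, 246), (521, 300, 243)]
178 [(522, 262, 241), (525, 271, 242), (525, 280, 241), (528, 288, 244), (529, 297, 244)]
180 [(524, 263, 236), (534, 268, 244), (535, 277, 244), (536, 286, 244), (530, 298, 239)]
182 [(526, 262, 233), (535, 268, 239), (534, 278, 237), (537, 286, 239), (247, 432, -1)]
184 [(250, 380, -2), (534, 270, 232), (536, 278, 233), (536, 288, 232), (261, 427, 1)]
186 [(490, 280, 190), (523, 276, 217), (524, 285, 217), (269, 412, 1), (269, 425, 0)]
```

The fingers are centred on the disc, but their tips end right at its top (z≈0.245), higher than the stated overhang would put them. I'll keep going down slowly and watch the force.

Call:
{"name": "jog_arm", "arguments": {"increments": [{"dx": 0, "dy": 0, "dz": -0.05, "ax": 0, "ay": 0, "az": 0, "gripper": -1}, {"dx": 0, "dy": 0, "dz": -0.08, "ax": 0, "ay": 0, "az": 0, "gripper": -1}, {"dx": 0, "dy": 0, "dz": -0.08, "ax": 0, "ay": 0, "az": 0, "gripper": -1}]}}

```text
time: 4.0
eef_pos: [0.5192, 0.2782, 0.2359]
tcp_rot: [0.987, 0.161, 0.001, -0.0]
contact_force: [1.0, 0.9, 5.1]
opening: -0.003
finger_force: 2.4
```

```bash
python3 - <<'E'
from h import *
s=get_state();print(s["contact_force"],s["eef_pos"])
c=cam("scene");P=cloud(c)
for v in range(164,192,2): print(v,[tuple((P[v,u]*1000).astype(int).tolist()) for u in range(386,404,4)])
E
```

```text
[1.02349465 0.91646148 5.14677794] [0.51918784 0.27821601 0.23585267]
164 [(541, 248, 296), (536, 259, 291), (533, 270, 288), (530, 280, 285), (530, 289, 284)]
166 [(539, 249, 289), (540, 258, 289), (534, 270, 283), (524, 284, 275), (525, 293, 274)]
168 [(174, 402, 0), (524, 266, 271), (534, 271, 278), (528, 283, 272), (178, 454, -1)]
170 [(184, 399, 0), (525, 266, 266), (527, 275, 266), (527, 284, 266), (186, 451, -2)]
172 [(193, 396, 0), (526, 267, 260), (531, 274, 264), (528, 285, 261), (198, 447, -1)]
174 [(496, 271, 232), (530, 266, 258), (534, 274, 261), (524, 288, 252), (214, 441, 3)]
176 [(510, 266, 237), (530, 268, 252), (533, 276, 254), (529, 287, 250), (218, 441, -1)]
178 [(514, 266, 234), (530, 268, 247), (532, 277, 247), (520, 292, 237), (517, 303, 234)]
180 [(522, 263, 235), (522, 273, 234), (529, 279, 240), (527, 290, 237), (524, 301, 234)]
182 [(525, 263, 231), (531, 270, 236), (530, 280, 234), (531, 289, 234), (253, 429, 3)]
184 [(526, 264, 226), (533, 270, 231), (537, 278, 234), (536, 288, 232), (259, 428, 0)]
186 [(492, 279, 192), (535, 270, 227), (536, 280, 227), (537, 288, 228), (267, 426, -1)]
188 [(499, 277, 191), (523, 277, 211), (537, 280, 222), (276, 410, 0), (278, 422, 0)]
190 [(508, 274, 193), (522, 278, 204), (523, 288, 204), (512, 303, 193), (290, 418, 2)]
```

Call:
{"name": "jog_arm", "arguments": {"increments": [{"dx": 0, "dy": 0, "dz": -0.05, "ax": 0, "ay": 0, "az": 0, "gripper": -1}, {"dx": 0, "dy": 0, "dz": -0.1, "ax": 0, "ay": 0, "az": 0, "gripper": -1}, {"dx": 0, "dy": 0, "dz": -0.14, "ax": 0, "ay": 0, "az": 0, "gripper": -1}, {"dx": 0, "dy": 0, "dz": -0.14, "ax": 0, "ay": 0, "az": 0, "gripper": -1}, {"dx": 0, "dy": 0, "dz": -0.14, "ax": 0, "ay": 0, "az": 0, "gripper": -1}]}}

```text
time: 4.55
eef_pos: [0.5192, 0.2783, 0.2205]
tcp_rot: [0.987, 0.161, 0.002, -0.0]
contact_force: [-0.5, -0.5, 9.0]
opening: -0.002
finger_force: 4.3
```

Force is 9.0 N, close to the stop. I'll press a few more millimetres and hold.

Call:
{"name": "jog_arm", "arguments": {"increments": [{"dx": 0, "dy": 0, "dz": -0.03, "ax": 0, "ay": 0, "az": 0, "gripper": -1}, {"dx": 0, "dy": 0, "dz": -0.05, "ax": 0, "ay": 0, "az": 0, "gripper": -1}, {"dx": 0, "dy": 0, "dz": -0.05, "ax": 0, "ay": 0, "az": 0, "gripper": -1}, {"dx": 0, "dy": 0, "dz": -0.05, "ax": 0, "ay": 0, "az": 0, "gripper": -1}]}}

```text
time: 4.95
eef_pos: [0.5194, 0.2783, 0.2187]
tcp_rot: [0.987, 0.161, 0.002, -0.0]
contact_force: [-7.3, -3.6, 21.1]
opening: -0.003
finger_force: 10.5
```

Call:
{"name": "jog_arm", "arguments": {"increments": [{"dx": 0, "dy": 0, "dz": 0.4, "ax": 0, "ay": 0, "az": 0, "gripper": -1}, {"dx": 0, "dy": 0, "dz": 0.8, "ax": 0, "ay": 0, "az": 0, "gripper": -1}, {"dx": 0, "dy": 0, "dz": 1, "ax": 0, "ay": 0, "az": 0, "gripper": 1}, {"dx": 0, "dy": 0, "dz": 1, "ax": 0, "ay": 0, "az": 0, "gripper": 1}]}}

```text
time: 5.35
eef_pos: [0.5197, 0.2784, 0.3371]
tcp_rot: [0.987, 0.161, 0.004, -0.001]
contact_force: [0.6, -0.3, -0.7]
opening: 0.332
finger_force: 0.0
```

```bash
python3 - <<'E'
from h import *
s=get_state();print(s["contact_force"],s["eef_pos"],s["qpos"])
c=cam("scene");P=cloud(c);m=(c["depth"]>0)&(np.hypot(P[...,0]-.519,P[...,1]-.28)<.03)
z=P[m][:,2];print("head pts",np.median(z[(z>.235)&(z<.26)]), ((z>.24)&(z<.25)).sum(), "finger low", np.sort(z[z>.265])[:10])
E
```

```text
[ 0.57961095 -0.32699237 -0.71229944] [0.51966075 0.27840131 0.33713972] [ 3.19841439e-01  3.15385204e-02  1.67068507e+00 -2.98894014e-05
  1.43135371e+00  1.56769479e+00]
head pts 0.24328160291909873 171 finger low [0.33772073 0.33815553 0.3393576  0.33944494 0.33975824 0.33987339
 0.34007672 0.3401413  0.34026326 0.34073705]
```

The pump is back up at 0.243. I'll travel toward the cup and add a small tilt on the way, to learn the wrist kinematics.

Call:
{"name": "jog_arm", "arguments": {"increments": [{"dx": 0, "dy": -0.96, "dz": 0, "ax": 0, "ay": 0, "az": 0, "gripper": 1}, {"dx": 0, "dy": -0.96, "dz": 0, "ax": 0, "ay": 0, "az": 0, "gripper": 1}, {"dx": 0, "dy": -0.96, "dz": 0, "ax": 0, "ay": 0, "az": 0, "gripper": 1}]}}

```text
time: 5.7
eef_pos: [0.517, 0.1595, 0.3284]
tcp_rot: [0.987, 0.159, -0.003, 0.001]
contact_force: [-0.4, 0.1, -0.3]
opening: 0.924
finger_force: 0.0
```

Call:
{"name": "jog_arm", "arguments": {"increments": [{"dx": 0, "dy": -0.96, "dz": 0.3, "ax": 0.2, "ay": 0, "az": 0, "gripper": 1}, {"dx": 0, "dy": -0.96, "dz": 0.3, "ax": 0.2, "ay": 0, "az": 0, "gripper": 1}, {"dx": 0, "dy": -0.96, "dz": 0.3, "ax": 0.2, "ay": 0, "az": 0, "gripper": 1}, {"dx": 0, "dy": -0.96, "dz": 0.3, "ax": 0.2, "ay": 0, "az": 0, "gripper": 1}]}}

```text
time: 6.1
eef_pos: [0.5183, 0.044, 0.3663]
tcp_rot: [0.975, 0.155, 0.024, -0.155]
contact_force: [-0.7, -0.1, 0.2]
opening: 1.0
finger_force: 0.0
```

```bash
python3 - <<'E'
from h import *
s=get_state();print(*[s[k].round(4).tolist() for k in("qpos","eef_pos","tcp_rot")])
E
```

```text
[-0.26, -0.1317, 1.7978, 0.3037, 1.5605, 0.9791] [0.5183, 0.044, 0.3663] [0.9754, 0.1551, 0.0241, -0.1549]
```

Call:
{"name": "jog_arm", "arguments": {"increments": [{"dx": 0, "dy": -0.96, "dz": 0, "ax": -0.2, "ay": 0, "az": 0, "gripper": 1}, {"dx": 0, "dy": -0.96, "dz": 0, "ax": -0.2, "ay": 0, "az": 0, "gripper": 1}, {"dx": 0, "dy": -0.96, "dz": 0, "ax": -0.2, "ay": 0, "az": 0, "gripper": 1}, {"dx": 0, "dy": -0.96, "dz": 0, "ax": -0.2, "ay": 0, "az": 0, "gripper": 1}]}}

```text
time: 6.5
eef_pos: [0.5182, -0.0666, 0.3663]
tcp_rot: [0.987, 0.161, -0.001, -0.002]
contact_force: [-0.3, 0.2, -0.7]
opening: 0.997
finger_force: 0.0
```

Call:
{"name": "jog_arm", "arguments": {"increments": [{"dx": 0, "dy": -0.96, "dz": 0, "ax": 0, "ay": -0.2, "az": 0, "gripper": 1}, {"dx": 0, "dy": -0.96, "dz": 0, "ax": 0, "ay": -0.2, "az": 0, "gripper": 1}, {"dx": 0, "dy": -0.96, "dz": 0, "ax": 0, "ay": -0.2, "az": 0, "gripper": 1}, {"dx": 0, "dy": -0.96, "dz": 0, "ax": 0, "ay": -0.2, "az": 0, "gripper": 1}]}}

```text
time: 6.9
eef_pos: [0.5176, -0.1831, 0.3666]
tcp_rot: [0.975, 0.157, 0.154, 0.023]
contact_force: [0.4, 1.4, -0.6]
opening: 0.998
finger_force: 0.0
```

```bash
python3 - <<'E'
from h import *
s=get_state();print(*[s[k].round(4).tolist() for k in("qpos","eef_pos","tcp_rot")])
E
```

```text
[-0.6085, -0.2334, 1.8844, 0.1902, 1.2383, 0.6037] [0.5176, -0.1831, 0.3666] [0.9752, 0.157, 0.1542, 0.0232]
```

```bash
cat > kin.py <<'E'
import numpy as np
from scipy.spatial.transform import Rotation as R
from scipy.optimize import least_squares
D=[([-1.398,.2872,1.5782,0,1.2785,-.15],[.21404,-.63949,.2287],[.987,.1607,0,-.001]),
([-.7735,-.1028,1.7812,.0005,1.4639,.4734],[.4436,-.2919,.3485],[.9869,.1612,0,-.0004]),
([.3236,.0318,1.6509,.0004,1.4597,1.5686],[.5183,.2804,.3482],[.9868,.1622,-.0004,-.0001]),
([.3198,.0315,1.6707,0,1.4313,1.5677],[.51966,.2784,.33714],[.987,.161,.004,-.001]),
([-.26,-.1317,1.7978,.3037,1.5605,.9791],[.5183,.044,.3663],[.9754,.1551,.0241,-.1549]),
([-.6085,-.2334,1.8844,.1902,1.2383,.6037],[.5176,-.1831,.3666],[.9752,.157,.1542,.0232])]
def fk(q,p,pts=False):
    h,a,b,d,l1,l2,e=p
    A=R.from_euler('z',q[0])*R.from_euler('y',q[1]);x=np.array([0,0,h])
    el=x+A.apply([0,l1,a]);B=A*R.from_euler('y',q[2])*R.from_euler('z',q[3]);w=el+B.apply([e,0,b])
    w=w+B.apply([0,l2,0]);C=B*R.from_euler('y',q[4]);t=w+C.apply([0,0,d])
    C=C*R.from_euler('z',q[5]+np.pi/2)
    return (t,C,el,w) if pts else (t,C)
fit=least_squares(lambda p:np.ravel([fk(q,p)[0]-t for q,t,_ in D]),[.3,.45,.5,.2,.05,.05,0])
P=fit.x
lo=np.array([-2.77,-.9,.21,-1.53,.24,-2.84]);hi=np.array([2.77,2.22,2.48,4.67,2.81,2.84])
def ik(t,Rt,q0):
    f=lambda q:np.r_[(fk(q,P)[0]-t)*10,(fk(q,P)[1].inv()*Rt).as_rotvec()*3]
    return least_squares(f,np.clip(q0,lo+.01,hi-.01),bounds=(lo,hi))
E
python3 - <<'E'
from kin import *
print(P.round(4),abs(fit.fun).max())
for q,t,r in D: print(((fk(q,P)[1].inv()*R.from_quat(r)).magnitude()).round(4))
# options: final tool yaw psi, tool z horiz, tool -x up; grasp at (.521,.023,.2)
Q0=[]
for psi in range(-180,180,15):
    z=np.array([np.cos(np.radians(psi)),np.sin(np.radians(psi)),0]);x=np.array([0,0,-1.]);y=np.cross(z,x)
    Rt=R.from_matrix(np.c_[x,y,z]);best=[]
    for q4 in(0,1.5,-1.4,3,4.5):
        for q6 in(-1.5,1.5,0):
            s=ik(np.array([.521,.023,.2]),Rt,[0,0,1.8,q4,1.5,q6])
            if s.cost<1e-5: best.append((min(np.minimum(s.x-lo,hi-s.x)),s.x))
    best.sort(key=lambda v:-v[0])
    seen=[]
    for m,x_ in best:
        if not any(np.allclose(x_,y_,atol=.05) for y_ in seen): seen.append(x_);print(psi,m.round(2),x_.round(2),"elbow",fk(x_,P,True)[2].round(2),"wr",fk(x_,P,True)[3].round(2))
E
```

```text
[ 2.275e-01  4.354e-01  5.701e-01  2.471e-01  1.010e-01 -1.000e-04
  3.900e-03] 0.0007099894320943267Traceback (most recent call last):
  File "<stdin>", line 3, in <module>
AttributeError: 'float' object has no attribute 'round'
```

```bash
python3 - <<'E'
from kin import *
for q,t,r in D: print(round(float((fk(q,P)[1].inv()*R.from_quat(r)).magnitude()),4),end=" ")
print()
for psi in range(-180,180,15):
    z=np.array([np.cos(np.radians(psi)),np.sin(np.radians(psi)),0]);x=np.array([0,0,-1.]);y=np.cross(z,x)
    Rt=R.from_matrix(np.c_[x,y,z]);best=[]
    for q4 in(0,1.5,-1.4,3,4.5):
        for q6 in(-1.5,1.5,0):
            s=ik(np.array([.521,.023,.2]),Rt,[0,0,1.8,q4,1.5,q6])
            if s.cost<1e-5: best.append((min(np.minimum(s.x-lo,hi-s.x)),s.x))
    best.sort(key=lambda v:-v[0])
    seen=[]
    for m,x_ in best:
        if not any(np.allclose(x_,y_,atol=.05) for y_ in seen): seen.append(x_);print(psi,round(float(m),2),x_.round(2),"elbow",fk(x_,P,True)[2].round(2),"wr",fk(x_,P,True)[3].round(2))
E
```

```text
0.0003 0.0001 0.0001 0.0009 0.0002 0.0001 
-180 0.31 [-0.1   0.77  1.43 -0.17  2.5   1.43] elbow [0.31 0.07 0.54] wr [0.77 0.02 0.2 ]
-165 0.35 [-0.02  0.77  1.44 -0.45  2.46  1.22] elbow [0.3  0.1  0.54] wr [0.76 0.09 0.2 ]
-150 0.45 [ 0.07  0.74  1.49 -0.68  2.36  1.05] elbow [0.29 0.12 0.55] wr [0.73 0.15 0.2 ]
-135 0.57 [ 0.14  0.69  1.57 -0.87  2.24  0.94] elbow [0.26 0.14 0.56] wr [0.7 0.2 0.2]
-120 0.5 [ 0.21  0.63  1.67 -1.03  2.09  0.88] elbow [0.23 0.15 0.58] wr [0.64 0.24 0.2 ]
-105 0.35 [ 0.27  0.55  1.8  -1.18  1.94  0.85] elbow [0.19 0.16 0.6 ] wr [0.58 0.26 0.2 ]
-90 0.19 [ 0.31  0.46  1.94 -1.34  1.78  0.85] elbow [0.15 0.15 0.62] wr [0.52 0.27 0.2 ]
-75 0.01 [ 0.33  0.35  2.09 -1.52  1.62  0.87] elbow [0.11 0.14 0.64] wr [0.46 0.26 0.2 ]
-60 0.11 [0.33 0.24 2.24 4.56 1.45 0.92] elbow [0.07 0.13 0.65] wr [0.4  0.24 0.2 ]
-45 0.08 [0.27 0.11 2.4  4.28 1.28 1.01] elbow [0.02 0.11 0.66] wr [0.35 0.2  0.2 ]
45 0.03 [-0.69  0.07  2.45  1.64  1.52  2.19] elbow [0.09 0.06 0.66] wr [ 0.35 -0.15  0.2 ]
60 0.18 [-0.69  0.19  2.3   1.44  1.67  2.21] elbow [0.13 0.02 0.65] wr [ 0.4  -0.19  0.2 ]
75 0.34 [-0.65  0.31  2.14  1.26  1.81  2.22] elbow [ 0.17 -0.    0.64] wr [ 0.46 -0.22  0.2 ]
90 0.49 [-0.59  0.42  1.99  1.11  1.95  2.21] elbow [ 0.2  -0.02  0.63] wr [ 0.52 -0.22  0.2 ]
105 0.64 [-0.52  0.52  1.84  0.96  2.09  2.18] elbow [ 0.24 -0.02  0.61] wr [ 0.58 -0.22  0.2 ]
120 0.59 [-0.44  0.6   1.71  0.8   2.22  2.13] elbow [ 0.27 -0.01  0.59] wr [ 0.64 -0.19  0.2 ]
135 0.47 [-0.36  0.67  1.6   0.61  2.34  2.03] elbow [ 0.29 -0.    0.57] wr [ 0.7  -0.15  0.2 ]
150 0.37 [-0.27  0.72  1.51  0.39  2.44  1.88] elbow [0.3  0.02 0.55] wr [ 0.73 -0.1   0.2 ]
165 0.31 [-0.19  0.76  1.45  0.12  2.5   1.67] elbow [0.31 0.04 0.54] wr [ 0.76 -0.04  0.2 ]
```

The kinematic fit is good to under 1 mm. The best final pose has the tool horizontal, pointing to about +90..105° yaw. Next I'll go over the cup with the jaws across its axis.

Call:
{"name": "jog_arm", "arguments": {"increments": [{"dx": -0.06, "dy": -0.955, "dz": 0, "ax": 0, "ay": 0.2, "az": 0, "gripper": 1}, {"dx": -0.06, "dy": -0.955, "dz": 0, "ax": 0, "ay": 0.2, "az": 0, "gripper": 1}, {"dx": -0.06, "dy": -0.955, "dz": 0, "ax": 0, "ay": 0.2, "az": 0, "gripper": 1}, {"dx": -0.06, "dy": -0.955, "dz": 0, "ax": 0, "ay": 0.2, "az": 0, "gripper": 1}]}}

```text
time: 7.3
eef_pos: [0.5125, -0.2972, 0.3658]
tcp_rot: [0.987, 0.161, -0.001, -0.002]
contact_force: [0.2, 0.1, -0.1]
opening: 1.0
finger_force: 0.0
```

Call:
{"name": "jog_arm", "arguments": {"increments": [{"dx": 0, "dy": 0, "dz": -1, "ax": 0, "ay": 0, "az": 0.253, "gripper": 1}, {"dx": 0, "dy": 0, "dz": -1, "ax": 0, "ay": 0, "az": 0.253, "gripper": 1}, {"dx": 0, "dy": 0, "dz": -1, "ax": 0, "ay": 0, "az": 0.253, "gripper": 1}, {"dx": 0, "dy": 0, "dz": -1, "ax": 0, "ay": 0, "az": 0.253, "gripper": 1}]}}

```text
time: 7.7
eef_pos: [0.5098, -0.2932, 0.2439]
tcp_rot: [0.936, 0.353, -0.001, -0.004]
contact_force: [-0.6, 0.9, 0.6]
opening: 1.0
finger_force: 0.0
```

```bash
python3 - <<'E'
from h import *
from scipy.spatial.transform import Rotation as R
s=get_state();print(s["eef_pos"],R.from_quat(s["tcp_rot"]).as_matrix().round(3))
c=cam("wrist");cv2.imwrite("pics/w1.png",c["frame"]);np.savez("w1.npz",**c);print(c["mount"],c["camera_matrix"])
E
```

```text
[ 0.5097541  -0.29315544  0.24388766] [[ 0.75   0.661 -0.005]
 [ 0.661 -0.75   0.007]
 [ 0.001 -0.008 -1.   ]]
[[-1.45094395e-03  9.44531589e-01  3.28417374e-01  8.58773334e-02]
 [ 9.99998518e-01  1.67481406e-03 -3.98800424e-04 -6.34946255e-04]
 [-9.26717635e-04  3.28416309e-01 -9.44532619e-01 -1.43670727e-01]
 [ 0.00000000e+00  0.00000000e+00  0.00000000e+00  1.00000000e+00]] [[325.1922621    0.         278.79367455]
 [  0.         325.1922621  215.14900979]
 [  0.           0.           1.        ]]
```

View pics/w1.png

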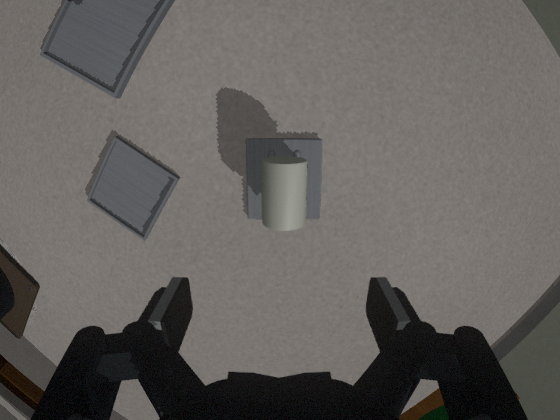

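The wrist view shows the cup centred at about (285,192), upright in the frame, with the fingers symmetric about column 278. I'll locate the cup and fingertips in the tool frame from depth.

```bash
python3 - <<'E'
from h import *
from scipy.spatial.transform import Rotation as R
c=dict(np.load("w1.npz"));d=c["depth"];K=c["camera_matrix"];M=c["mount"]
v,u=np.mgrid[:420,:560];x=(u-K[0,2])/K[0,0];y=(v-K[1,2])/K[1,1];th=np.hypot(x,y);k=np.tan(th)/np.maximum(th,1e-9)
p=np.stack([x*k*d,-y*k*d,-d],-1)@M[:3,:3].T+M[:3,3]
s=get_state();Rt=R.from_quat(s["tcp_rot"]).as_matrix();W=p@Rt.T+s["eef_pos"]
ok=(d>0)&(th<1.3)
m=ok&(W[...,2]>.062)&(W[...,2]<.1)&(np.hypot(W[...,0]-.51,W[...,1]+.297)<.07)
q=W[m];print("cup",len(q),cv2.minAreaRect(q[:,:2].astype(np.float32)),np.percentile(q[:,2],[50,95,99]))
for z0,z1 in((-.003,.003),(.005,.011)):
    g=ok&(abs(W[...,2]-(z0+z1)/2)<.004)&(np.hypot(W[...,0]-.51,W[...,1]+.297)<.15);print("floor/foot",g.sum(),np.median(W[g],0))
f=ok&(v>270)&(v<330)&((abs(u-180)<25)|(abs(u-380)<25))&(d<.3)
for a in(0,1):
    q=p[f&((u>280)==a)];i=np.argsort(-q[:,2])[:20];print("finger tip tool",q[i].mean(0).round(4),q[:,2].max())
E
```

```text
cup 3085 ((0.5112832188606262, -0.29949304461479187), (0.070525161921978, 0.04681069403886795), 40.90306854248047) [0.07930041 0.08265622 0.08329115]
floor/foot 26441 [ 0.50318335 -0.26029319  0.00306199]
floor/foot 12112 [ 0.55109122 -0.32412666  0.00462752]
finger tip tool [ 0.001  -0.0434 -0.0148] -0.01361574953462849
finger tip tool [ 0.0001  0.0422 -0.0146] -0.013943626930467634
```

Call:
{"name": "jog_arm", "arguments": {"increments": [{"dx": 0.01, "dy": -0.04, "dz": -0.9, "ax": 0, "ay": 0, "az": 0, "gripper": 1}, {"dx": 0.01, "dy": -0.04, "dz": -0.9, "ax": 0, "ay": 0, "az": 0, "gripper": 1}, {"dx": 0.01, "dy": -0.04, "dz": -0.9, "ax": 0, "ay": 0, "az": 0, "gripper": 1}, {"dx": 0.01, "dy": -0.04, "dz": -0.9, "ax": 0, "ay": 0, "az": 0, "gripper": 1}]}}

```text
time: 8.15
eef_pos: [0.5127, -0.3016, 0.141]
tcp_rot: [0.936, 0.352, 0.0, -0.0]
contact_force: [0.2, 0.3, 0.6]
opening: 1.0
finger_force: 0.0
```

Call:
{"name": "jog_arm", "arguments": {"increments": [{"dx": -0.018, "dy": 0.03, "dz": -0.3, "ax": 0, "ay": 0, "az": 0, "gripper": 1}, {"dx": -0.018, "dy": 0.03, "dz": -0.6, "ax": 0, "ay": 0, "az": 0, "gripper": 1}, {"dx": -0.018, "dy": 0.03, "dz": -0.8, "ax": 0, "ay": 0, "az": 0, "gripper": 1}, {"dx": -0.018, "dy": 0.03, "dz": -0.95, "ax": 0, "ay": 0, "az": 0, "gripper": 1}, {"dx": -0.018, "dy": 0.03, "dz": -0.95, "ax": 0, "ay": 0, "az": 0, "gripper": 1}]}}

```text
time: 8.65
eef_pos: [0.5113, -0.2992, 0.0277]
tcp_rot: [0.936, 0.352, 0.0, 0.001]
contact_force: [0.4, 0.7, 0.7]
opening: 0.997
finger_force: 0.0
```

Call:
{"name": "jog_arm", "arguments": {"increments": [{"dx": 0, "dy": 0, "dz": 0, "ax": 0, "ay": 0, "az": 0, "gripper": -1}, {"dx": 0, "dy": 0, "dz": 0, "ax": 0, "ay": 0, "az": 0, "gripper": -1}, {"dx": 0, "dy": 0, "dz": 0, "ax": 0, "ay": 0, "az": 0, "gripper": -1}, {"dx": 0, "dy": 0, "dz": 0, "ax": 0, "ay": 0, "az": 0, "gripper": -1}, {"dx": 0, "dy": 0, "dz": 0, "ax": 0, "ay": 0, "az": 0, "gripper": -1}, {"dx": 0, "dy": 0, "dz": 0, "ax": 0, "ay": 0, "az": 0, "gripper": -1}], "force": 60}}

```text
time: 9.25
eef_pos: [0.51, -0.2976, 0.0291]
tcp_rot: [0.936, 0.352, -0.0, -0.002]
contact_force: [-6.2, 6.9, 11.0]
opening: 0.552
finger_force: 59.8
```

Call:
{"name": "jog_arm", "arguments": {"increments": [{"dx": 0, "dy": 0, "dz": 0.3, "ax": 0, "ay": 0, "az": 0, "gripper": -1}, {"dx": 0, "dy": 0, "dz": 0.6, "ax": 0, "ay": 0, "az": 0, "gripper": -1}, {"dx": 0, "dy": 0, "dz": 1, "ax": 0, "ay": 0, "az": 0, "gripper": -1}, {"dx": 0, "dy": 0, "dz": 1, "ax": 0, "ay": 0, "az": 0, "gripper": -1}]}}

```text
time: 9.65
eef_pos: [0.5146, -0.3022, 0.1565]
tcp_rot: [0.936, 0.352, 0.004, 0.008]
contact_force: [0.4, -1.8, 0.2]
opening: 0.554
finger_force: 61.9
```

```bash
python3 - <<'E'
from kin import *
from h import get_state
s=get_state();q=s["qpos"].copy();t=s["eef_pos"];r=R.from_quat(s["tcp_rot"]);print(q.round(3),t,r.as_quat().round(3))
rad=np.radians
def go(path,q):
    for t,r in path:
        o=ik(t,r,q);q=o.x;print(np.round(t,3),q.round(2),"cost",f"{o.cost:.1e}","marg",round(float(min(np.minimum(q-lo,hi-q))),2),"wr",fk(q,P,True)[3].round(2))
    return q
up=t+[0,0,.2]
for psi in(95,):
    yaw=psi-360+138.7
    path=[(up,r)]+[(up+(np.array([.50,-.1,.36])-up)*f,R.from_euler('z',rad(yaw*f))*r) for f in(.25,.5,.75,1)]
    ry=R.from_euler('z',rad(yaw))*r;ax=np.array([np.cos(rad(psi-90)),np.sin(rad(psi-90)),0])
    path+=[(np.array([.50,-.1,.36]),R.from_rotvec(ax*rad(90*f))*ry) for f in(.2,.4,.6,.8,1)]
    path+=[(np.array([.52,.05,.21]),path[-1][1])]
    go(path,q)
E
```

```text
[-0.701  0.177  1.847  0.     1.099  0.15 ] [ 0.51462238 -0.30220271  0.15647172] [0.936 0.352 0.004 0.008]
[ 0.515 -0.302  0.356] [-0.7   0.04  1.63  0.    1.46  0.15] cost 1.6e-30 marg 0.85 wr [ 0.51 -0.3   0.6 ]
[ 0.511 -0.252  0.357] [-0.63 -0.02  1.69 -0.01  1.46  0.77] cost 2.8e-30 marg 0.79 wr [ 0.51 -0.25  0.6 ]
[ 0.507 -0.201  0.358] [-0.56 -0.07  1.74 -0.02  1.47  1.4 ] cost 2.1e-29 marg 0.74 wr [ 0.51 -0.2   0.61]
[ 0.504 -0.151  0.359] [-0.48 -0.11  1.77 -0.02  1.49  2.03] cost 3.8e-21 marg 0.71 wr [ 0.51 -0.15  0.61]
[ 0.5  -0.1   0.36] [-0.39 -0.15  1.8  -0.01  1.5   2.66] cost 5.2e-25 marg 0.18 wr [ 0.5  -0.1   0.61]
[ 0.5  -0.1   0.36] [-0.52 -0.08  1.76  0.24  1.65  2.53] cost 1.4e-19 marg 0.31 wr [ 0.51 -0.18  0.6 ]
[ 0.5  -0.1   0.36] [-0.62  0.    1.74  0.46  1.82  2.45] cost 8.4e-21 marg 0.39 wr [ 0.52 -0.24  0.56]
[ 0.5  -0.1   0.36] [-0.69  0.1   1.74  0.66  1.98  2.41] cost 6.8e-22 marg 0.43 wr [ 0.52 -0.3   0.51]
[ 0.5  -0.1   0.36] [-0.73  0.2   1.76  0.85  2.14  2.4 ] cost 2.2e-22 marg 0.44 wr [ 0.52 -0.33  0.44]
[ 0.5  -0.1   0.36] [-0.75  0.29  1.79  1.05  2.28  2.43] cost 1.0e-21 marg 0.41 wr [ 0.53 -0.35  0.36]
[0.52 0.05 0.21] [-0.53  0.42  1.96  1.08  1.99  2.23] cost 6.1e-20 marg 0.52 wr [ 0.55 -0.2   0.21]
```

The grip is firm (opening 0.55 ≈ 47 mm) and the cup is lifted. Next I'll raise it and yaw it while the tool still points down.

Call:
{"name": "jog_arm", "arguments": {"increments": [{"dx": 0, "dy": 0, "dz": 0.4, "ax": 0, "ay": 0, "az": -0.09, "gripper": -1}, {"dx": 0, "dy": 0, "dz": 0.7, "ax": 0, "ay": 0, "az": -0.18, "gripper": -1}, {"dx": 0, "dy": 0, "dz": 1, "ax": 0, "ay": 0, "az": -0.27, "gripper": -1}, {"dx": 0, "dy": 0, "dz": 1, "ax": 0, "ay": 0, "az": -0.36, "gripper": -1}, {"dx": 0, "dy": 0, "dz": 1, "ax": 0, "ay": 0, "az": -0.45, "gripper": -1}, {"dx": 0, "dy": 0, "dz": 1, "ax": 0, "ay": 0, "az": -0.45, "gripper": -1}]}}

```text
time: 10.25
eef_pos: [0.5102, -0.2987, 0.267]
tcp_rot: [1.0, 0.007, 0.001, 0.0]
contact_force: [-0.5, -0.2, -1.5]
opening: 0.547
finger_force: 62.3
```

Call:
{"name": "jog_arm", "arguments": {"increments": [{"dx": 0, "dy": 0.2, "dz": 0.2, "ax": 0, "ay": 0, "az": -0.09, "gripper": -1}, {"dx": 0, "dy": 0.4, "dz": 0.4, "ax": 0, "ay": 0, "az": -0.18, "gripper": -1}, {"dx": 0, "dy": 0.6, "dz": 0.6, "ax": 0, "ay": 0, "az": -0.27, "gripper": -1}, {"dx": 0, "dy": 0.8, "dz": 0.6, "ax": 0, "ay": 0, "az": -0.36, "gripper": -1}, {"dx": 0, "dy": 0.9, "dz": 0.6, "ax": 0, "ay": 0, "az": -0.45, "gripper": -1}, {"dx": 0, "dy": 0.9, "dz": 0.6, "ax": 0, "ay": 0, "az": -0.45, "gripper": -1}]}}

```text
time: 10.85
eef_pos: [0.5101, -0.1892, 0.3385]
tcp_rot: [0.941, -0.337, 0.0, -0.0]
contact_force: [0.5, -0.3, -0.8]
opening: 0.554
finger_force: 62.3
```

Call:
{"name": "jog_arm", "arguments": {"increments": [{"dx": 0, "dy": 0.2, "dz": 0, "ax": 0, "ay": 0, "az": -0.09, "gripper": -1}, {"dx": 0, "dy": 0.4, "dz": 0, "ax": 0, "ay": 0, "az": -0.18, "gripper": -1}, {"dx": 0, "dy": 0.6, "dz": 0, "ax": 0, "ay": 0, "az": -0.27, "gripper": -1}, {"dx": 0, "dy": 0.8, "dz": 0, "ax": 0, "ay": 0, "az": -0.36, "gripper": -1}, {"dx": 0, "dy": 0.8, "dz": 0, "ax": 0, "ay": 0, "az": -0.45, "gripper": -1}, {"dx": 0, "dy": 0.8, "dz": 0, "ax": 0, "ay": 0, "az": -0.45, "gripper": -1}]}}

```text
time: 11.45
eef_pos: [0.5101, -0.0948, 0.3377]
tcp_rot: [0.766, -0.642, -0.0, 0.0]
contact_force: [0.0, -0.2, -0.6]
opening: 0.548
finger_force: 62.3
```

```bash
python3 - <<'E'
from h import *
from scipy.spatial.transform import Rotation as R
s=get_state();r=R.from_quat(s["tcp_rot"]);m=r.as_matrix();print(s["qpos"].round(2),s["eef_pos"],m.round(3),s["finger_force"])
hx=-m[:,0];psi=np.arctan2(hx[1],hx[0]);print("psi",np.degrees(psi))
z=np.array([np.cos(psi),np.sin(psi),0]);x=np.array([0,0,-1.]);T=R.from_matrix(np.c_[x,np.cross(z,x),z])
print("tilt share",(T*r.inv()).as_rotvec()/(np.pi/2))
E
```

```text
[-0.38 -0.13  1.82 -0.    1.45  2.59] [ 0.510125   -0.0947568   0.33772838] [[ 0.175 -0.985 -0.001]
 [-0.985 -0.175 -0.   ]
 [ 0.     0.001 -1.   ]] 62.28273678570986
psi 100.06122271093179
tilt share [ 9.84750827e-01  1.74427235e-01 -2.91479304e-04]
```

Call:
{"name": "jog_arm", "arguments": {"increments": [{"dx": 0, "dy": 0, "dz": 0, "ax": 0.09, "ay": 0.016, "az": 0, "gripper": -1}, {"dx": 0, "dy": 0, "dz": 0, "ax": 0.18, "ay": 0.032, "az": 0, "gripper": -1}, {"dx": 0, "dy": 0, "dz": 0, "ax": 0.27, "ay": 0.048, "az": 0, "gripper": -1}, {"dx": 0, "dy": 0, "dz": 0, "ax": 0.36, "ay": 0.064, "az": 0, "gripper": -1}, {"dx": 0, "dy": 0, "dz": 0, "ax": 0.45, "ay": 0.08, "az": 0, "gripper": -1}, {"dx": 0, "dy": 0, "dz": 0, "ax": 0.5, "ay": 0.089, "az": 0, "gripper": -1}, {"dx": 0, "dy": 0, "dz": 0, "ax": 0.5, "ay": 0.089, "az": 0, "gripper": -1}]}}

```text
time: 12.15
eef_pos: [0.5099, -0.097, 0.3352]
tcp_rot: [0.704, -0.593, -0.299, -0.249]
contact_force: [-0.3, -0.2, -2.3]
opening: 0.548
finger_force: 62.3
```

Call:
{"name": "jog_arm", "arguments": {"increments": [{"dx": 0, "dy": 0, "dz": 0, "ax": 0.09, "ay": 0.016, "az": 0, "gripper": -1}, {"dx": 0, "dy": 0, "dz": 0, "ax": 0.18, "ay": 0.032, "az": 0, "gripper": -1}, {"dx": 0, "dy": 0, "dz": 0, "ax": 0.27, "ay": 0.048, "az": 0, "gripper": -1}, {"dx": 0, "dy": 0, "dz": 0, "ax": 0.36, "ay": 0.064, "az": 0, "gripper": -1}, {"dx": 0, "dy": 0, "dz": 0, "ax": 0.45, "ay": 0.08, "az": 0, "gripper": -1}, {"dx": 0, "dy": 0, "dz": 0, "ax": 0.485, "ay": 0.086, "az": 0, "gripper": -1}, {"dx": 0, "dy": 0, "dz": 0, "ax": 0.485, "ay": 0.086, "az": 0, "gripper": -1}]}}

```text
time: 12.85
eef_pos: [0.5101, -0.0946, 0.3362]
tcp_rot: [-0.54, 0.455, 0.543, 0.453]
contact_force: [0.7, -0.8, -1.0]
opening: 0.547
finger_force: 62.4
```

```bash
python3 - <<'E'
from h import *
from scipy.spatial.transform import Rotation as R
s=get_state();m=R.from_quat(s["tcp_rot"]).as_matrix();print(s["qpos"].round(2),s["eef_pos"],m.round(3),s["finger_force"])
c=cam("top");P=cloud(c);g=(c["depth"]>0)&(P[...,2]>.33)&(np.hypot(P[...,0]-.51,P[...,1]+.12)<.1)
cv2.imwrite("pics/t2.png",cv2.resize(c["frame"][130:330,200:400],(600,600),interpolation=cv2.INTER_CUBIC))
E
```

```text
[-0.71  0.38  1.74  1.01  2.29  2.38] [ 0.51005332 -0.09458418  0.33624137] [[-0.005 -0.985 -0.175]
 [ 0.001 -0.175  0.985]
 [-1.     0.005  0.002]] 62.35949579626322
```

View pics/t2.png

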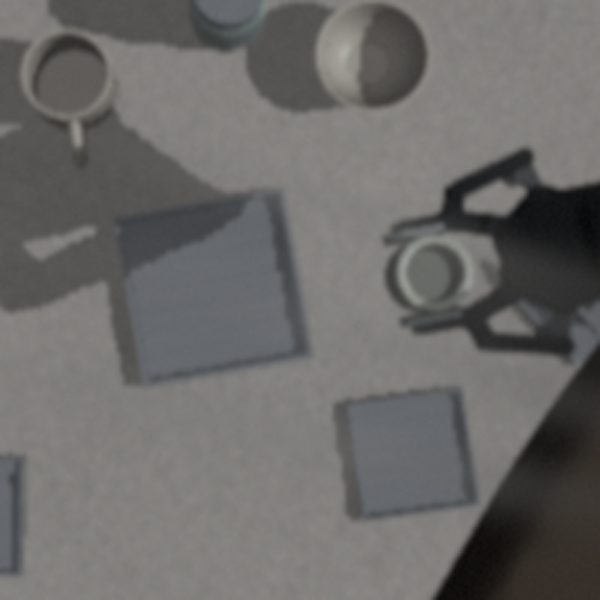

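The hole faces up at (433,272) in the crop and the cup is held between the fingers. Now I'll move it over the tray and lower it.

Call:
{"name": "jog_arm", "arguments": {"increments": [{"dx": 0.02, "dy": 0.25, "dz": -0.2, "ax": 0, "ay": 0, "az": 0, "gripper": -1}, {"dx": 0.03, "dy": 0.45, "dz": -0.4, "ax": 0, "ay": 0, "az": 0, "gripper": -1}, {"dx": 0.03, "dy": 0.62, "dz": -0.57, "ax": 0, "ay": 0, "az": 0, "gripper": -1}, {"dx": 0.03, "dy": 0.62, "dz": -0.57, "ax": 0, "ay": 0, "az": 0, "gripper": -1}]}}

```text
time: 13.3
eef_pos: [0.5129, -0.0179, 0.2683]
tcp_rot: [-0.541, 0.455, 0.544, 0.452]
contact_force: [-0.3, -0.5, -2.0]
opening: 0.555
finger_force: 62.3
```

Call:
{"name": "jog_arm", "arguments": {"increments": [{"dx": 0.02, "dy": 0.25, "dz": -0.2, "ax": 0, "ay": 0, "az": 0, "gripper": -1}, {"dx": 0.02, "dy": 0.45, "dz": -0.4, "ax": 0, "ay": 0, "az": 0, "gripper": -1}, {"dx": 0.02, "dy": 0.6, "dz": -0.56, "ax": 0, "ay": 0, "az": 0, "gripper": -1}, {"dx": 0.02, "dy": 0.6, "dz": -0.56, "ax": 0, "ay": 0, "az": 0, "gripper": -1}, {"dx": 0.02, "dy": 0.6, "dz": -0.56, "ax": 0, "ay": 0, "az": 0, "gripper": -1}, {"dx": 0.02, "dy": 0.6, "dz": -0.56, "ax": 0, "ay": 0, "az": 0, "gripper": -1}, {"dx": 0.02, "dy": 0.6, "dz": -0.56, "ax": 0, "ay": 0, "az": 0, "gripper": -1}]}}

```text
time: 14.0
eef_pos: [0.5172, 0.0503, 0.204]
tcp_rot: [0.542, -0.455, -0.542, -0.454]
contact_force: [-0.1, 0.0, -1.3]
opening: 0.552
finger_force: 62.3
```

```bash
python3 - <<'E'
from h import *
from scipy.spatial.transform import Rotation as R
s=get_state();m=R.from_quat(s["tcp_rot"]).as_matrix();print(s["eef_pos"],m[:,0].round(3),s["finger_force"],s["dq"].round(4))
print("cup est",s["eef_pos"]-.03*m[:,2])
c=cam("top");P=cloud(c);g=(c["depth"]>0)&(P[...,2]>.15)&(P[...,2]<.26)&(np.hypot(P[...,0]-.521,P[...,1]-.023)<.05)
print("z pct",np.percentile(P[g][:,2],[50,90,98]))
cv2.imwrite("pics/f.png",np.hstack([cv2.resize(c["frame"][150:300,190:340],(400,400)),cv2.resize(cam("scene")["frame"][130:330,200:400],(400,400))]))
E
```

```text
[0.51716479 0.05031973 0.20400234] [-0.001 -0.002 -1.   ] 62.34979022294283 [ 0.0024  0.007   0.0101 -0.0015 -0.0015  0.0003]
cup est [0.52238195 0.0207769  0.20405363]
z pct [0.21506311 0.24070462 0.2435749 ]
```

View pics/f.png

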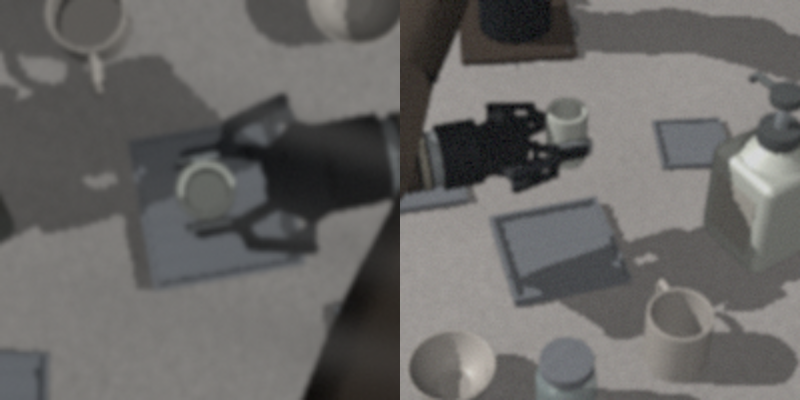

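The cup is held over the tray with the hole up, at (207,190) in the left view. Its rim is at about 0.24 m, so its middle is near 0.205 m. The bystanders are untouched and the pump is up, so I'm handing in.

```bash
python3 -c "
from plant import job
print(job.sign_off())"
```

```text
the job is handed in; nothing more can be done
None
```

I pressed the pump to its stop and it came fully back up. The cup is held steady, hole up, about 0.20 m above the middle of the tray, with the mug, bowl and jar left in place; the job is handed in, but no verdict was returned.

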